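Walk the heavy loaf tin round to the stop rail

TASK

Push the heavy lidded loaf tin round by its corners, this end and that, until one of its long sides lies flat against the near face of the wooden stop rail, with the whole tin between the rail's two yellow stripes. Slide it gently on the counter with the fingertips or the outside of the fingers: do not grip, lift or tip it, and do not disturb the other things on the counter. Finish clear of it.

Things in the scene. Friction and masses are not known exactly. Their poses are not given: they have to be found in the camera images.
- loaf_tin: Heavy lidded cast loaf tin, dark body with a bright aluminium lid, a plain block 96 x 160 x 60 mm (its x, y, z), about 0.7 to 1 kg, loose, sliding on the counter. Origin: centre of its underside; y runs along its length, z up. Its two long sides (at x = +48 and -48 mm) are alike, and either may be the one that meets the rail. It starts turned 35 to 90 degrees away from the rail's direction, either way.
- stop_rail: Fixed wooden stop rail, a straight bar 24 x 340 x 40 mm (its x, y, z) screwed to the counter. Origin: centre of its underside; y runs along its length, x points away from the robot side, so its near face, where the tin goes, is at x = -12 mm. Yellow stripes 12 mm wide are painted round it, their inner edges at y = +145 and -145 mm.
- egg_cup: White ceramic egg cup, 48 mm across, 62 mm tall, loose, on the counter beyond the rail's +y end. Origin: centre of its underside.
- scoop: Yellow plastic scoop, 168 mm long (x from -86 to +83 mm), 60 mm wide, 35 mm tall, loose, on the counter beyond the rail's -y end. Origin: on its underside.
- jug: Glass jug, 110 mm across plus a handle on its +y side reaching to 96 mm from the axis, 180 mm tall, loose, at the right of the counter. Origin: centre of its underside.
- yeast_jar: Small jar with a red cap, 60 mm across, 90 mm tall, loose, behind the rail. Origin: centre of its underside.
- mug: Blue mug, 80 mm across plus handle, 85 mm tall, loose, at the left of the counter. Origin: centre of its underside.
Mind the look-alikes: they are no part of the job. Several things look just like the loaf_tin: the one meant starts farthest to the robot's right.

How it is judged:
By the outcome, as a careful person would: the job done as asked, in the order asked, and still so for the second after the job is handed in, with the robot touching nothing.
It also fails if it takes over 51 s, if anything falls off the work surface, if the arm or the gripper's body presses on something with over 40 N, if the wrist force passes 120 N, or if a joint passes its speed limit or range.

ROBOT

A 6-joint arm with a two-finger parallel gripper is mounted at the origin on the work surface. World frame = base frame: x ahead of the robot, y to its left, z up, the work surface at z = 0. Lengths are in m, angles in degrees, forces in N, time in s.
With the tool pointing down it reaches from about 0.35 to 0.85 m from the base axis. Payload 8.1 kg.
Tool frame: the origin (TCP) lies midway between the tips of the shut fingers; the grasp point (between the pads) lies 19 mm behind it (env.grasp_offset is the distance from the TCP to the grasp point, in m); z points along the fingers, y is the direction in which the jaws open and shut (so a half turn about z gives the same grasp; the last joint's range is limited). The gripper opens to 93 mm and grips with 3 to 60 N. Pads are 15 mm wide; open, the fingers measure 128 mm over their backs; the gripper's body (75 mm by 188 mm) begins 65 mm behind the grasp point.
Start: joints at [59.106, 7.471, 85.268, -0, 87.261, -4.893], TCP at [0.263, 0.539, 0.219] pointing down, gripper open.
Joint ranges: [-169.43, 169.43], [-51.17, 129.36], [1.28, 143.12], [-76.62, 256.62], [0, 156.53], [-152.29, 152.29]. Speed limits (degrees/s): [136.94, 136.94, 159.86, 180, 180, 180].

INTERFACE

Orientations are given as a 3x3 rotation matrix whose columns are the frame's x, y, z axes.
In Python, from plant import env gives the robot as it stands.
- The arm moves only by the tool arm_command, never from a script. Its arguments are lists of equal length, an entry for each row: "rot": the turn, a rotation vector about the tool's x, y, z in degrees, a list of three; "dp": the shift along the tool's x, y, z in m, a list of three; "fingers": the gripper's target within -1 to 1 (fully open at 1, half-way at 0, shut at -1). A call has 1 to 10 rows; each row is the pose to reach, as a shift and turn from the pose measured when the call began, along the tool's axes at that moment; what a row does not reach only later rows make up. A row lasts 1/10 s, in which the tool goes at most 50 mm and 8.59 degrees, less where a joint would pass 70% of its speed; a pose out of reach is approached as far as the arm can. A call with a gripper value outside its range is refused whole. The fingers move at their own pace and stop on an object; "squeeze" is the grip in N (left out, the last holds). Time passes only in rows, so rows that repeat a pose let the fingers close. It gives the time, the measured TCP pose, the force and the opening at its end, in the units of the state.
- env.read_state(): the state, without advancing time (a new reading comes with each control period).
- env.read_camera(name): name is "scene" or "top" or "wrist"; returns the picture (384x512x3 uint8, blue, green, red); there is no depth.
- env.calibration(name): a dict with "fx", "fy", "cx", "cy" (pixels), "dist" ([k1, k2, p1, p2, k3] as OpenCV has them; the pictures are not rectified), "position" and "rotation" of the camera in the world. Camera axes: x right, y up, looking along -z (the intrinsics and any distortion apply to the point x, -y, -z); pixel columns grow to the right and rows downward; lengths in m; the calibration is good to about 2 mm. A picture is of the moment at which its call begins: read the wrist's pose just before it. calibration takes no time and is no camera call; for the wrist camera it gives the pose at the moment of the call.
- env.sign_off(): hands the job in, once; it reports no verdict.
The state is a dict: "t": time; "joints": joint angles; "joint_velocities": joint speeds; "effort": joint torques, N m; "tool_pos": TCP position; "eef_rot": TCP orientation; "wrist_force": force on the tool from outside, world axes, zero at the start; "moment": the same for the moment, N m; "finger_gap": opening from 0.0 (shut) to 1.0 (fully open).
Only numpy, scipy, OpenCV 4.12 (cv2) and the standard library are available. Lean on these libraries where they do the work, as an engineer would, in place of code of your own. Each camera call takes 0.05 s, during which the arm holds its last target.

## Working session

There is one attempt and no reset: what is moved stays moved. The work goes in short steps, Python scripts to look and compute and a tool call to move; the robot and the scene stay as the last step left them, time stands still between calls to the robot, and variables do not carry over. Pictures are saved under pics/ and viewed, and the job is handed in when it is done.

Besides the shell and the picture viewer there is one more tool, called by a JSON object that holds its "fn" and its "kwargs". arm_command: Moves the arm, as the interface text tells. Its arguments: {"type":"object","properties":{"rot":{"type":"array"},"dp":{"type":"array"},"fingers":{"type":"array"},"squeeze":{"type":"number"}},"required":["rot","dp","fingers"]}

```bash
ls; mkdir -p pics; python3 - <<'E'
from plant import env
import cv2
s=env.read_state()
print({k:s[k] for k in('t','tool_pos','eef_rot','wrist_force','finger_gap')})
for n in('top','scene'):
    cv2.imwrite(f'pics/{n}0.png',env.read_camera(n)); print(n,env.calibration(n))
E
```

```text
pics
{'t': 0.0, 'tool_pos': array([0.26269944, 0.53879405, 0.21757538]), 'eef_rot': array([[-8.98806344e-01,  4.38344882e-01, -9.59083020e-04],
       [ 4.38345897e-01,  8.98804987e-01, -1.57168290e-03],
       [ 1.73089445e-04, -1.83304867e-03, -9.99998305e-01]]), 'wrist_force': array([ 0.43373462, -0.00891223,  0.26215782]), 'finger_gap': 0.9997959043281401}
top {'fx': 395.2194525335011, 'fy': 395.2194525335011, 'cx': 257.77090601292383, 'cy': 191.00102632464092, 'dist': array([-0.11937105,  0.        ,  0.        ,  0.        ,  0.        ]), 'position': array([ 0.40298396, -0.02087111,  1.26273513]), 'rotation': array([[-0.01264674,  0.99685692, -0.07820701],
       [-0.9998269 , -0.01153941,  0.01459462],
       [ 0.01364628,  0.07837804,  0.99683031]])}
scene {'fx': 445.4338961074538, 'fy': 445.4338961074538, 'cx': 251.95300989468555, 'cy': 200.80313513697413, 'dist': array([-0.08294066,  0.        ,  0.        ,  0.        ,  0.        ]), 'position': array([ 1.30179317, -0.11798623,  1.02646861]), 'rotation': array([[ 0.09221193, -0.76244271,  0.64045146],
       [ 0.99562974,  0.06105372, -0.0706673 ],
       [ 0.01477782,  0.64416889,  0.76474052]])}
```

View pics/top0.png

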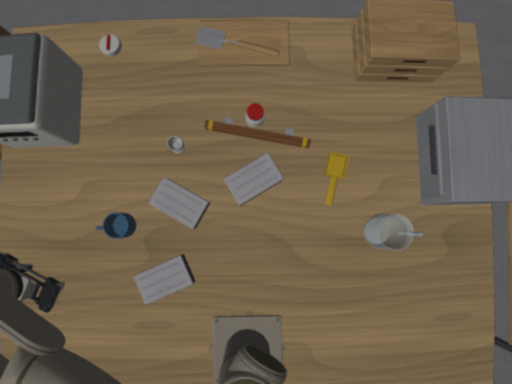

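View pics/scene0.png

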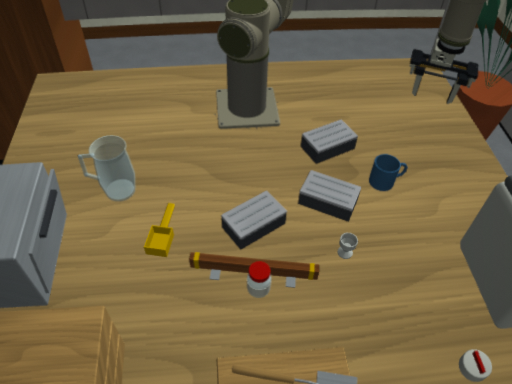

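Top view shows three tins: (253,179), (179,203) and (164,279). Image right is −y, the robot's right, so the one meant is at (253,179). I'll confirm it in an enlarged crop.

```bash
python3 - <<'E'
import cv2
a=cv2.imread('pics/top0.png')[100:230,140:350]
cv2.imwrite('pics/crop0.png',cv2.resize(a,None,fx=3.8,fy=3.8,interpolation=cv2.INTER_CUBIC))
b=cv2.imread('pics/scene0.png')[150:300,130:370]
cv2.imwrite('pics/crops0.png',cv2.resize(b,None,fx=3.3,fy=3.3,interpolation=cv2.INTER_CUBIC))
E
```

```text
(no output)
```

View pics/crop0.png

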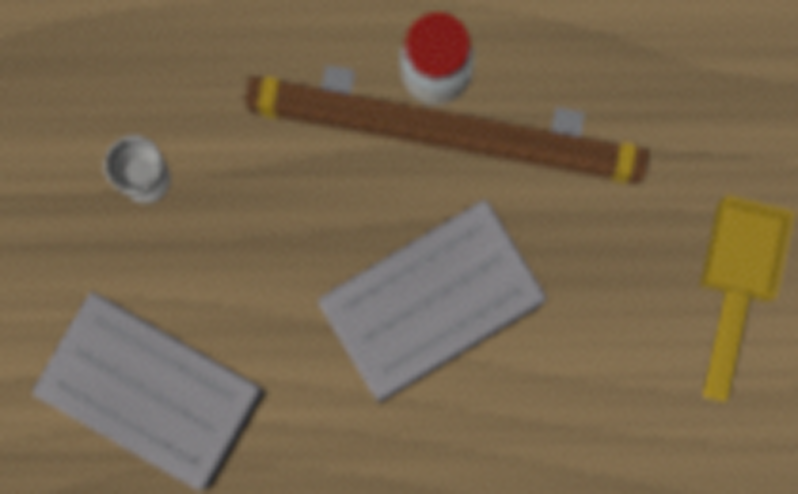

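View pics/crops0.png

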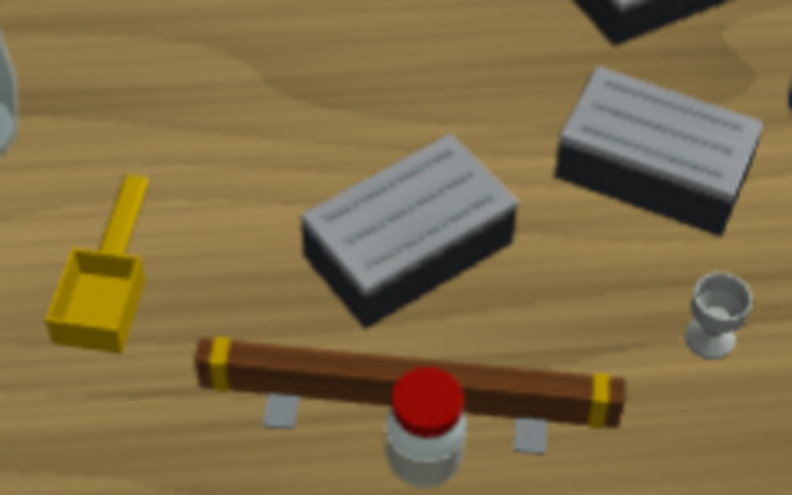

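The target is the tin whose lid corners lie at about (267,153), (283,179), (240,205) and (224,179) in the top view. Next I measure it and the rail.

```bash
cat > h.py <<'E'
from plant import env
import cv2,numpy as np
def unproj(px,cal,z):
    K=np.array([[cal['fx'],0,cal['cx']],[0,cal['fy'],cal['cy']],[0,0,1]])
    n=cv2.undistortPoints(np.array(px,float).reshape(-1,1,2),K,cal['dist']).reshape(-1,2)
    d=np.c_[n[:,0],-n[:,1],-np.ones(len(n))]@cal['rotation'].T
    p=cal['position']; return p+d*((z-p[2])/d[:,2])[:,None]
def proj(P,cal):
    K=np.array([[cal['fx'],0,cal['cx']],[0,cal['fy'],cal['cy']],[0,0,1]])
    q=(np.asarray(P,float)-cal['position'])@cal['rotation']
    q=q*[1,-1,-1]
    return cv2.projectPoints(q,np.zeros(3),np.zeros(3),K,cal['dist'])[0].reshape(-1,2)
def masks(im):
    hsv=cv2.cvtColor(im,cv2.COLOR_BGR2HSV)
    lid=((hsv[...,1]<40)&(hsv[...,2]>80)).astype(np.uint8)
    rail=(((hsv[...,0]<13)&(hsv[...,1]>110)&(hsv[...,2]<150))).astype(np.uint8)
    return lid,rail
def rect(m,z,cal,seed):
    m=cv2.morphologyEx(m,cv2.MORPH_OPEN,np.ones((3,3)))
    m=cv2.morphologyEx(m,cv2.MORPH_CLOSE,np.ones((5,5)))
    n,l,st,c=cv2.connectedComponentsWithStats(m)
    k=min((i for i in range(1,n) if st[i,4]>300),key=lambda i:np.hypot(*(c[i]-seed)))
    cs,_=cv2.findContours((l==k).astype(np.uint8),cv2.RETR_EXTERNAL,cv2.CHAIN_APPROX_NONE)
    w=unproj(cs[0].reshape(-1,2),cal,z)[:,:2]
    r=cv2.minAreaRect((w*1000).astype(np.float32)); b=cv2.boxPoints(r)
    e=[b[1]-b[0],b[2]-b[1]]; L=max(e,key=np.linalg.norm); 
    ang=np.degrees(np.arctan2(L[1],L[0]))
    return np.array(r[0]),sorted(r[1]),ang%180,c[k]
def look(tag,seed):
    cal=env.calibration('top'); im=env.read_camera('top'); cv2.imwrite(f'pics/{tag}.png',im)
    lid,_=masks(im); return rect(lid,.06,cal,seed),im,cal
E
python3 - <<'E'
from h import *
cal=env.calibration('top'); im=cv2.imread('pics/top0.png'); lid,rail=masks(im)
print('tin',rect(lid,.06,cal,(253,179))); print('tin2',rect(lid,.06,cal,(179,203)));print('rail',rect(rail,.04,cal,(257,134)))
E=lambda px,z:unproj([px],cal,z)[0]
o=lambda x,y:(140+x/3.8,100+y/3.8)
print('rail near L, R top corners',E(o(247,110),.04),E(o(642,182),.04),'far',E(o(253,77),.04),E(o(649,150),.04))
print('cup',E(o(148,190),.0),'jar',E(o(435,90),0),'scoop',E(o(705,285),.03),E(o(716,400),.01),E(o(725,198),.035))
lab=[(485,203),(543,298),(380,400),(320,300)]
q=np.array([E(o(*p),.06) for p in lab]);print(q, np.linalg.norm(q-np.roll(q,-1,0),axis=1))
cs=env.calibration('scene'); s=lambda x,y:(130+x/3.3,150+y/3.3)
q=np.array([unproj([s(*p)],cs,.06)[0] for p in [(303,216),(450,137),(517,203),(365,291)]]);print('scene',q,np.linalg.norm(q-np.roll(q,-1,0),axis=1))
q=np.array([unproj([s(*p)],cs,.04)[0] for p in [(199,338),(624,378),(620,426),(196,388)]]);print('rail scene (far corners in img=near robot first)',q)
E
```

```text
tin (array([535.90118408, -25.44624329]), [97.27528381347656, 159.68072509765625], np.float32(120.36232), array([253.29981718, 178.66666667]))
tin2 (array([465.51464844, 206.20703125]), [95.55766296386719, 160.16490173339844], np.float32(59.935356), array([178.01975309, 202.50802469]))Traceback (most recent call last):
  File "<stdin>", line 3, in <module>
  File "h.py", line 22, in rect
    k=min((i for i in range(1,n) if st[i,4]>300),key=lambda i:np.hypot(*(c[i]-seed)))
ValueError: min() iterable argument is empty
```

```bash
python3 - <<'E'
from h import *
cal=env.calibration('top'); im=cv2.imread('pics/top0.png'); lid,rail=masks(im)
hsv=cv2.cvtColor(im,cv2.COLOR_BGR2HSV); print(hsv[134,250:254].tolist(),hsv[145,250].tolist(),hsv[128,234:237].tolist())
E=lambda px,z:unproj([px],cal,z)[0].round(4)
o=lambda x,y:(140+x/3.8,100+y/3.8)
print('rail near L, R top corners',E(o(247,110),.04),E(o(642,182),.04),'far',E(o(253,77),.04),E(o(649,150),.04))
print('cup',E(o(148,190),.0),'jar',E(o(435,90),0),'scoop',E(o(705,285),.03),E(o(716,400),.01),E(o(725,198),.035))
lab=[(485,203),(543,298),(380,400),(320,300)]
q=np.array([E(o(*p),.06) for p in lab]);print(q, np.linalg.norm(q-np.roll(q,-1,0),axis=1))
cs=env.calibration('scene'); s=lambda x,y:(130+x/3.3,150+y/3.3)
q=np.array([unproj([s(*p)],cs,.06)[0] for p in [(303,216),(450,137),(517,203),(365,291)]]);print('scene',q,np.linalg.norm(q-np.roll(q,-1,0),axis=1))
q=np.array([unproj([s(*p)],cs,.04)[0] for p in [(199,338),(624,378),(620,400),(196,355)]]);print('rail scene',q)
E
```

```text
[[13, 143, 93], [13, 147, 92], [14, 150, 90], [14, 143, 89]] [17, 97, 113] [[13, 144, 90], [13, 140, 91], [14, 152, 89]]
rail near L, R top corners [0.6971 0.1251 0.04  ] [ 0.6331 -0.2016  0.04  ] far [0.7251 0.1202 0.04  ] [ 0.66   -0.2081  0.04  ]
cup [0.6384 0.2146 0.    ] jar [ 0.7223 -0.0314  0.    ] scoop [ 0.5479 -0.2536  0.03  ] [ 0.453  -0.2641  0.01  ] [ 0.6201 -0.2716  0.035 ]
[[ 0.6131 -0.0703  0.06  ]
 [ 0.5351 -0.116   0.06  ]
 [ 0.4544  0.0162  0.06  ]
 [ 0.5355  0.0637  0.06  ]] [0.09040183 0.15488489 0.09398649 0.15484754]
scene [[ 0.5383805  -0.11642723  0.06      ]
 [ 0.46077643  0.0160823   0.06      ]
 [ 0.53898274  0.06416167  0.06      ]
 [ 0.61897065 -0.07060482  0.06      ]] [0.15356161 0.09180333 0.15671654 0.09270634]
rail scene [[ 0.6399857  -0.20542541  0.04      ]
 [ 0.70531065  0.12719238  0.04      ]
 [ 0.72485914  0.12033005  0.04      ]
 [ 0.65593005 -0.20788903  0.04      ]]
```

```bash
cat >> h.py <<'E'
def railfit(im,cal):
    hsv=cv2.cvtColor(im,cv2.COLOR_BGR2HSV)
    m=((hsv[...,0]<24)&(hsv[...,1]>115)&((hsv[...,2]<108)|(hsv[...,1]>190))).astype(np.uint8)
    return m
E
python3 - <<'E'
from h import *
from scipy.optimize import minimize
# silhouette fit of rail: near/far edges by dark mask
for n,c0 in(('top',(257,134)),('scene',(254,266))):
    cal=env.calibration(n); im=cv2.imread(f'pics/{n}0.png'); m=railfit(im,cal)
    k,l,st,c=cv2.connectedComponentsWithStats(m)
    print(n,[(st[i].tolist()) for i in range(1,k) if st[i,4]>150 ][:12])
    cv2.imwrite(f'pics/m_{n}.png',m*255)
cal=env.calibration('top'); im=cv2.imread('pics/top0.png')
# edge profile: for columns, find near & far edge of rail from saturation
g=im[...,0].astype(float); P=[];Q=[]  # blue channel
import numpy as np
f=im.astype(float).sum(2)
for x in range(218,300,4):
    y0=125+ (x-210)*0.185+1
    col=f[:,x]; ys=np.arange(int(y0)-11,int(y0)+14); gr=np.gradient(cv2.GaussianBlur(col.reshape(-1,1),(1,3),0).ravel())[ys]
    a=ys[np.argmin(gr)];b=ys[np.argmax(gr)]
    P.append((x,a));Q.append((x,b))
for nm,S in(('far',P),('near',Q)):
    w=unproj(S,cal,.04); p=np.polyfit(w[:,1],w[:,0],1)
    r=w[:,0]-np.polyval(p,w[:,1]); k=abs(r)<.004; p=np.polyfit(w[k,1],w[k,0],1)
    print(nm,p,np.degrees(np.arctan(p[0])),k.sum(),np.std(r[k]))
E
```

```text
top [[248, 104, 16, 16, 179], [209, 121, 95, 26, 840], [326, 153, 21, 51, 402]]
scene [[0, 0, 222, 163, 9099], [275, 17, 167, 13, 1653], [456, 72, 56, 68, 1483], [196, 253, 124, 30, 1836], [232, 368, 62, 16, 220]]
far [0.20490545 0.70422303] 11.579927484948827 21 0.001041149633074646
near [0.20053026 0.67108229] 11.339142598919304 21 0.000990105349052618
```

View pics/m_top.png

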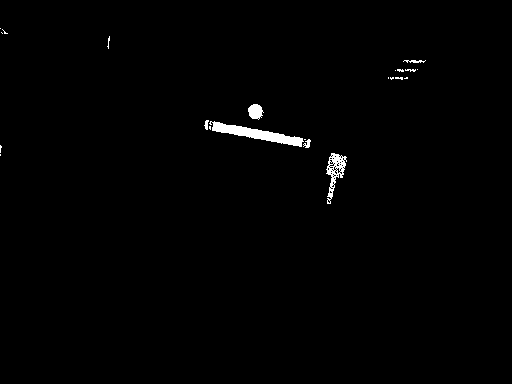

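Measured in metres:

| Item | Position | Angle of length |
|---|---|---|
| Tin | centre (0.536, −0.025), size 97×160 mm | 120.4° |
| Rail | centre ≈ (0.681, −0.042) | ≈ 78.5° |

- **Turn:** the tin needs about 42° clockwise and about 85 mm of advance.
- **Approach:** I'll come in behind its left end, with the jaws parallel to the rail.

{"fn": "arm_command", "kwargs": {"rot": [[0,0,-2],[0,0,-4],[0,0,-6],[0,0,-8],[0,0,-10],[0,0,-12],[0,0,-14],[0,0,-14.5],[0,0,-14.5],[0,0,-14.5]], "dp": [[-0.015,-0.017,0],[-0.04,-0.045,0],[-0.068,-0.077,0],[-0.096,-0.109,0],[-0.124,-0.141,0],[-0.152,-0.173,0],[-0.18,-0.205,0],[-0.208,-0.237,0],[-0.236,-0.269,0],[-0.264,-0.3,0]], "fingers": [1,1,1,1,1,1,1,1,1,1]}}

```text
t: 1.1
tool_pos: [0.3683, 0.1518, 0.2179]
eef_rot: [[-0.98, 0.199, -0.001], [0.199, 0.98, -0.002], [0.001, -0.002, -1.0]]
wrist_force: [1.1, 0.5, -0.1]
finger_gap: 0.999
```

{"fn": "arm_command", "kwargs": {"rot": [[0,0,0],[0,0,0],[0,0,0],[0,0,0],[0,0,0],[0,0,0],[0,0,0],[0,0,0],[0,0,0],[0,0,0]], "dp": [[-0.018,-0.036,0],[-0.036,-0.072,0],[-0.055,-0.108,0],[-0.074,-0.144,0.01],[-0.09,-0.172,0.03],[-0.094,-0.182,0.055],[-0.094,-0.182,0.08],[-0.094,-0.182,0.1],[-0.094,-0.182,0.11],[-0.094,-0.182,0.11]], "fingers": [1,1,1,1,1,1,1,1,1,1]}}

```text
t: 2.1
tool_pos: [0.4228, -0.0451, 0.1066]
eef_rot: [[-0.98, 0.199, -0.004], [0.199, 0.98, -0.001], [0.004, -0.002, -1.0]]
wrist_force: [0.6, -0.2, 1.0]
finger_gap: 1.001
```

```bash
python3 - <<'E'
from h import *
s=env.read_state();print(s['t'],s['tool_pos'],s['joints'])
for n in('top','scene'): cv2.imwrite(f'pics/{n}1.png',env.read_camera(n))
a=np.hstack([cv2.imread('pics/top1.png')[80:300,150:400],cv2.imread('pics/scene1.png')[80:300,150:400]])
cv2.imwrite('pics/c1.png',cv2.resize(a,None,fx=1.6,fy=1.6))
E
```

```text
2.1 [ 0.42279731 -0.0450906   0.10655285] [-1.29206687e+01 -1.57174602e+01  1.19250927e+02 -9.52635707e-02
  7.66877430e+01 -9.14192528e+01]
```

View pics/c1.png

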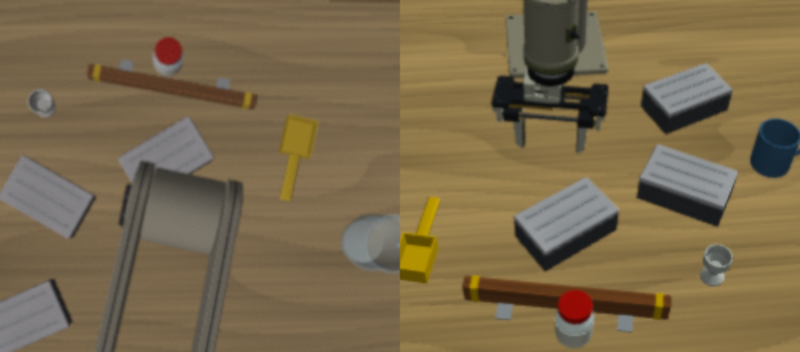

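The scene view shows the gripper behind the tin at (515–618, 180–265), with the lid fully visible, so I'll track with the scene camera. The top view is occluded by the arm. Now descending.

{"fn": "arm_command", "kwargs": {"rot": [[0,0,0],[0,0,0],[0,0,0],[0,0,0],[0,0,0],[0,0,0]], "dp": [[0,0,0.015],[0,0,0.035],[0,0,0.055],[0,0,0.07],[0,0,0.077],[0,0,0.077]], "fingers": [1,1,1,1,1,1]}}

```text
t: 2.8
tool_pos: [0.4246, -0.0454, 0.032]
eef_rot: [[-0.98, 0.199, -0.001], [0.199, 0.98, -0.002], [0.0, -0.002, -1.0]]
wrist_force: [0.2, 0.4, 1.0]
finger_gap: 0.998
```

```bash
cat >> h.py <<'E'
RC=np.array([.681,-.042]); TH=np.radians(11.5)
U=np.array([np.cos(TH),-np.sin(TH)]);V=np.array([np.sin(TH),np.cos(TH)])
def tuv(p): d=np.asarray(p)[:2]-RC; return np.array([d@U,d@V])*1000
def status(tag,seed):
    s=env.read_state(); cal=env.calibration('scene'); im=env.read_camera('scene'); cv2.imwrite(f'pics/s_{tag}.png',im)
    lid,_=masks(im); c,sz,a,px=rect(lid,.06,cal,seed)
    t=s['tool_pos'][:2]; y=s['eef_rot'][:2,1]
    cc=tuv(c/1000); rel=(a-78.5)
    print('t',s['t'],'TCP',s['tool_pos'].round(4),'F',s['wrist_force'].round(1))
    print('tin world',c.round(1),'size',np.round(sz,1),'ang rel rail',round(float(rel),1),'px',px.round(0),'uv',cc.round(1))
    r=np.radians(rel); L=np.array([-np.sin(r),np.cos(r)]);S=np.array([np.cos(r),np.sin(r)])
    for n,k in(('L',1),('R',-1)):
        f=tuv(t+k*.055*y); d=f-cc
        print(' finger',n,'uv',f.round(1),'along tin',round(float(d@L),1),'behind near side',round(float(-(d@S)-48),1))
    for i,j in((1,1),(1,-1),(-1,-1),(-1,1)): print((cc+i*80*L+j*48*S).round(0),end=' ')
    print()
    return im
E
python3 - <<'E'
from h import *
im=cv2.imread('pics/scene0.png');lid,_=masks(im);print(rect(lid,.06,env.calibration('scene'),(253,219)))
im=status('2',(253,219))
cv2.imwrite('pics/c2.png',cv2.resize(im[100:300,150:400],None,fx=3,fy=3))
E
```

```text
(array([537.9420166 , -28.29864502]), [97.2512435913086, 157.2737274169922], np.float32(120.60997), array([253.26430868, 213.97491961]))
t 2.8 TCP [ 0.4246 -0.0454  0.032 ] F [0.2 0.4 1. ]
tin world [536.8 -29.3] size [101.1 157.1] ang rel rail 42.6 px [253. 214.] uv [-143.8  -16.3]
 finger L uv [-250.7    0.5] along tin 84.8 behind near side 19.2
 finger R uv [-250.6 -109.5] along tin 3.8 behind near side 93.7
[-163.   75.] [-233.   10.] [-125. -108.] [-54. -43.]
```

View pics/c2.png

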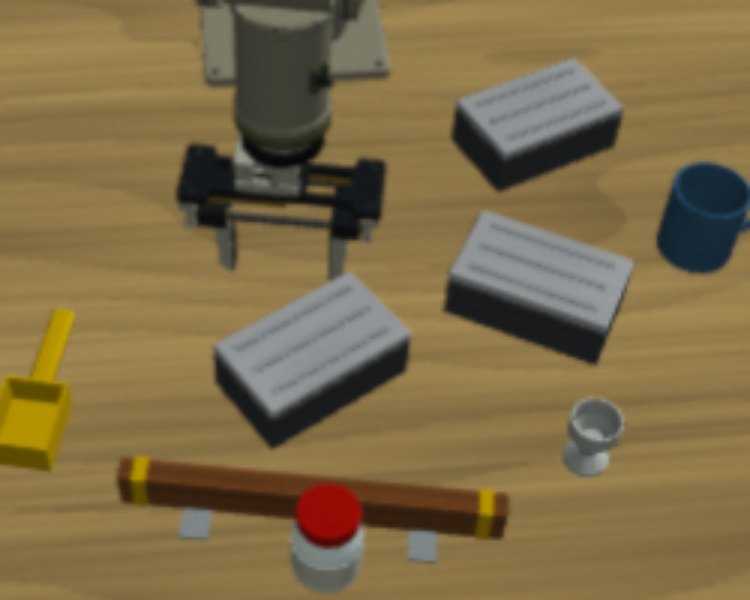

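{"fn": "arm_command", "kwargs": {"rot": [[0,0,0],[0,0,0],[0,0,0],[0,0,0],[0,0,0],[0,0,0],[0,0,0],[0,0,0],[0,0,0],[0,0,0]], "dp": [[0,-0.005,0],[-0.003,-0.006,0],[-0.006,-0.006,0],[-0.009,-0.005,0.002],[-0.012,-0.003,0.002],[-0.015,-0.001,0.002],[-0.018,0.001,0.002],[-0.021,0.003,0.002],[-0.024,0.006,0.002],[-0.026,0.008,0.002]], "fingers": [1,1,1,1,1,1,1,1,1,1]}}

```text
t: 3.85
tool_pos: [0.4522, -0.0425, 0.0304]
eef_rot: [[-0.98, 0.198, 0.0], [0.198, 0.98, -0.002], [-0.0, -0.002, -1.0]]
wrist_force: [-3.0, 0.4, -0.3]
finger_gap: 0.997
```

```bash
python3 - <<'E'
from h import *
im=status('3',(253,219))
E
```

```text
t 3.85 TCP [ 0.4522 -0.0425  0.0304] F [-3.   0.4 -0.3]
tin world [545.1 -28.2] size [102.  160.3] ang rel rail 38.2 px [254. 216.] uv [-135.9  -13.5]
 finger L uv [-224.2    8.9] along tin 72.2 behind near side 7.5
 finger R uv [-224.  -101.1] along tin -14.3 behind near side 75.4
[-148.   79.] [-223.   20.] [-124. -106.] [-49. -47.]
```

{"fn": "arm_command", "kwargs": {"rot": [[0,0,0],[0,0,0],[0,0,0],[0,0,0],[0,0,0],[0,0,0],[0,0,0],[0,0,0],[0,0,0],[0,0,0]], "dp": [[-0.003,0.002,0],[-0.006,0.004,0],[-0.009,0.006,0],[-0.012,0.008,0],[-0.015,0.01,0],[-0.018,0.012,0],[-0.021,0.014,0],[-0.024,0.016,0],[-0.027,0.018,0],[-0.03,0.02,0]], "fingers": [1,1,1,1,1,1,1,1,1,1]}}

```text
t: 4.9
tool_pos: [0.4862, -0.0287, 0.0305]
eef_rot: [[-0.98, 0.198, 0.001], [0.198, 0.98, -0.002], [-0.001, -0.001, -1.0]]
wrist_force: [-2.8, 1.0, -0.9]
finger_gap: 1.003
```

```bash
python3 - <<'E'
from h import *
im=status('4',(253,219))
cv2.imwrite('pics/c4.png',cv2.resize(im[130:300,150:400],None,fx=3,fy=3))
E
```

```text
t 4.9 TCP [ 0.4862 -0.0287  0.0305] F [-2.8  1.  -0.9]
tin world [566.  -29.6] size [102.  159.2] ang rel rail 22.8 px [254. 222.] uv [-115.2  -10.8]
 finger L uv [-193.6   29.2] along tin 67.3 behind near side 8.7
 finger R uv [-193.5  -80.8] along tin -34.1 behind near side 51.3
[-102.   82.] [-190.   44.] [-128. -103.] [-40. -66.]
```

View pics/c4.png

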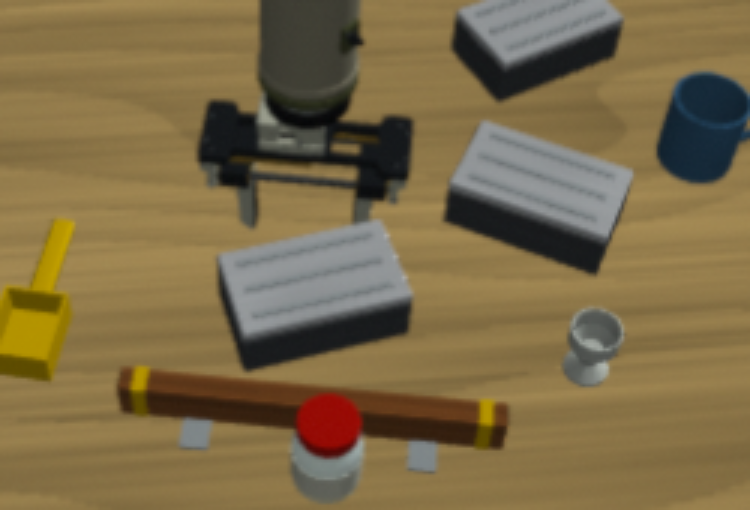

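The tin has turned to about 23° from the rail and lies well clear of its neighbours, so I'll continue.

{"fn": "arm_command", "kwargs": {"rot": [[0,0,0],[0,0,0],[0,0,0],[0,0,0],[0,0,0],[0,0,0],[0,0,0],[0,0,0],[0,0,0],[0,0,0]], "dp": [[-0.003,0.002,0],[-0.006,0.004,0],[-0.009,0.006,0],[-0.012,0.007,0],[-0.015,0.009,0],[-0.018,0.01,0],[-0.021,0.012,0],[-0.024,0.013,0],[-0.027,0.014,0],[-0.03,0.015,0]], "fingers": [1,1,1,1,1,1,1,1,1,1]}}

```text
t: 5.95
tool_pos: [0.5194, -0.0197, 0.0307]
eef_rot: [[-0.98, 0.198, 0.001], [0.198, 0.98, -0.002], [-0.002, -0.001, -1.0]]
wrist_force: [-2.6, 1.0, -1.0]
finger_gap: 0.997
```

```bash
python3 - <<'E'
from h import *
im=status('5',(254,225))
E
```

```text
t 5.95 TCP [ 0.5194 -0.0197  0.0307] F [-2.6  1.  -1. ]
tin world [569.1 -30.9] size [132.7 156.8] ang rel rail 8.5 px [253. 227.] uv [-111.9  -11.4]
 finger L uv [-162.8   44.6] along tin 62.9 behind near side -5.9
 finger R uv [-162.7  -65.4] along tin -45.9 behind near side 10.3
[-76.  75.] [-171.   61.] [-147.  -98.] [-53. -83.]
```

{"fn": "arm_command", "kwargs": {"rot": [[0,0,0],[0,0,0],[0,0,0],[0,0,0],[0,0,0],[0,0,0],[0,0,0]], "dp": [[-0.003,0.001,0],[-0.006,0.002,0],[-0.009,0.003,0],[-0.012,0.004,0],[-0.015,0.004,0],[-0.018,0.004,0],[-0.02,0.004,0]], "fingers": [1,1,1,1,1,1,1]}}

```text
t: 6.7
tool_pos: [0.5406, -0.0198, 0.0309]
eef_rot: [[-0.98, 0.198, 0.002], [0.198, 0.98, -0.002], [-0.002, -0.001, -1.0]]
wrist_force: [-3.7, 3.2, 0.7]
finger_gap: 1.0
```

```bash
python3 - <<'E'
from h import *
im=status('6',(254,230))
cv2.imwrite('pics/c6.png',cv2.resize(im[150:300,160:360],None,fx=4,fy=4,interpolation=cv2.INTER_CUBIC))
E
```

```text
t 6.7 TCP [ 0.5406 -0.0198  0.0309] F [-3.7  3.2  0.7]
tin world [587.6 -36.9] size [114.1 158.9] ang rel rail 0.5 px [252. 230.] uv [-92.5 -13.6]
 finger L uv [-142.1   48.8] along tin 62.8 behind near side 1.0
 finger R uv [-142.   -61.2] along tin -47.2 behind near side 1.9
[-45.  67.] [-141.   66.] [-140.  -94.] [-44. -93.]
```

View pics/c6.png

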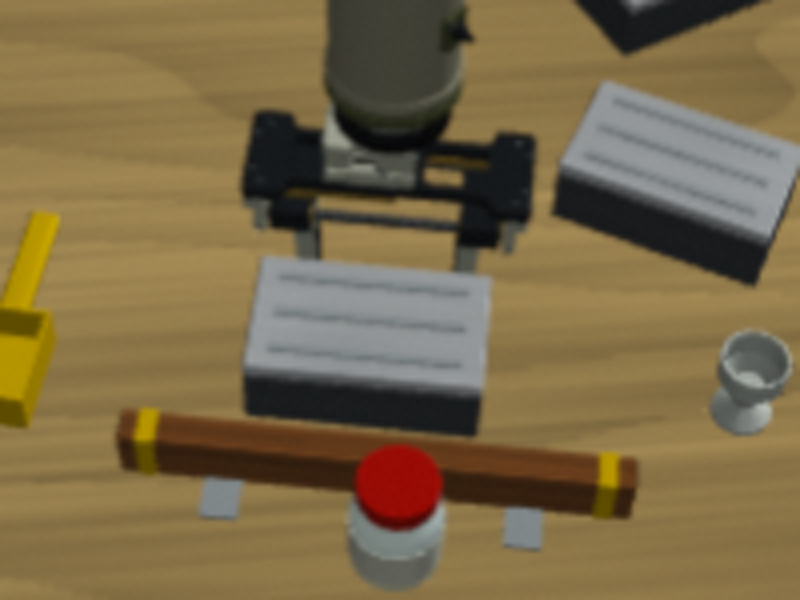

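The tin is now parallel to the rail, lying at about (245–490, 258–432) in the crop, with both fingers on its near side. Now a straight push to the rail.

{"fn": "arm_command", "kwargs": {"rot": [[0,0,0],[0,0,0],[0,0,0],[0,0,0],[0,0,0],[0,0,0],[0,0,0],[0,0,0],[0,0,0]], "dp": [[-0.003,0,0],[-0.006,0,0],[-0.009,0,0],[-0.012,0,0],[-0.014,0,0],[-0.016,0,0],[-0.018,0,0],[-0.019,0,0],[-0.02,0,0]], "fingers": [1,1,1,1,1,1,1,1,1]}}

```text
t: 7.65
tool_pos: [0.5604, -0.0239, 0.0309]
eef_rot: [[-0.98, 0.199, 0.002], [0.199, 0.98, -0.002], [-0.003, -0.001, -1.0]]
wrist_force: [-3.8, 0.6, -0.4]
finger_gap: 1.001
```

```bash
python3 - <<'E'
from h import *
im=status('7',(253,240))
cv2.imwrite('pics/c7.png',cv2.resize(im[150:300,160:360],None,fx=4,fy=4,interpolation=cv2.INTER_CUBIC))
E
```

```text
t 7.65 TCP [ 0.5604 -0.0239  0.0309] F [-3.8  0.6 -0.4]
tin world [608.7 -41.4] size [111.6 159.3] ang rel rail 0.5 px [251. 237.] uv [-71.  -13.8]
 finger L uv [-121.8   48.7] along tin 62.9 behind near side 2.3
 finger R uv [-121.7  -61.3] along tin -47.1 behind near side 3.1
[-24.  67.] [-120.   66.] [-118.  -94.] [-22. -93.]
```

View pics/c7.png

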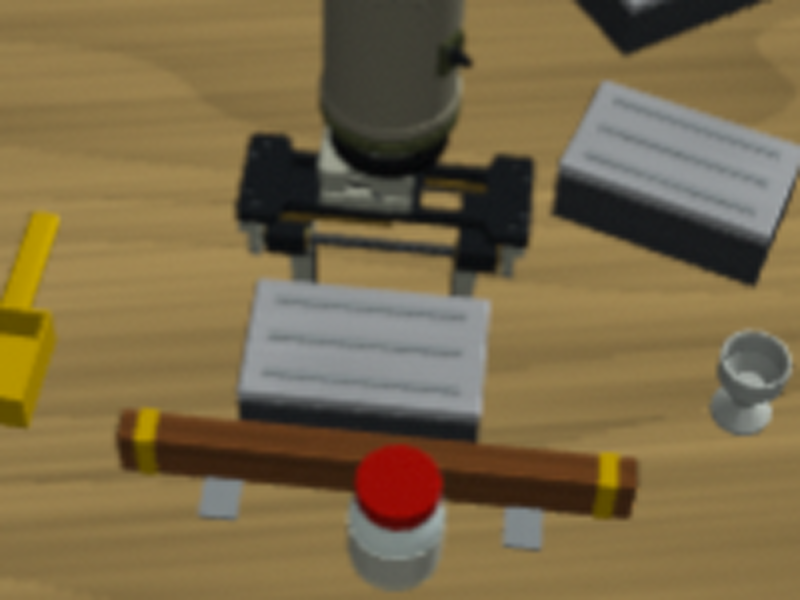

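{"fn": "arm_command", "kwargs": {"rot": [[0,0,0],[0,0,0],[0,0,0],[0,0,0],[0,0,0],[0,0,0]], "dp": [[-0.001,0,0],[-0.002,0,0],[-0.003,0,0],[-0.004,0,0],[-0.005,0,0],[-0.005,0,0]], "fingers": [1,1,1,1,1,1]}}

```text
t: 8.3
tool_pos: [0.5658, -0.025, 0.031]
eef_rot: [[-0.98, 0.199, 0.003], [0.199, 0.98, -0.002], [-0.003, -0.001, -1.0]]
wrist_force: [-3.0, 1.1, -0.6]
finger_gap: 1.004
```

{"fn": "arm_command", "kwargs": {"rot": [[0,0,0],[0,0,0],[0,0,0]], "dp": [[-0.001,0,0],[-0.002,0,0],[-0.002,0,0]], "fingers": [1,1,1]}}

```text
t: 8.6
tool_pos: [0.5674, -0.0254, 0.031]
eef_rot: [[-0.98, 0.198, 0.002], [0.198, 0.98, -0.002], [-0.002, -0.001, -1.0]]
wrist_force: [-5.7, 1.1, 2.1]
finger_gap: 1.0
```

```bash
python3 - <<'E'
from h import *
im=status('8',(253,240))
cv2.imwrite('pics/c8.png',cv2.resize(im[200:290,180:340],None,fx=5,fy=5,interpolation=cv2.INTER_CUBIC))
E
```

```text
t 8.6 TCP [ 0.5674 -0.0254  0.031 ] F [-5.7  1.1  2.1]
tin world [618.4 -43.2] size [105.4 159.4] ang rel rail 0.3 px [251. 239.] uv [-61.1 -13.6]
 finger L uv [-114.7   48.7] along tin 62.5 behind near side 5.3
 finger R uv [-114.6  -61.3] along tin -47.5 behind near side 5.7
[-13.  67.] [-109.   66.] [-109.  -94.] [-13. -93.]
```

View pics/c8.png

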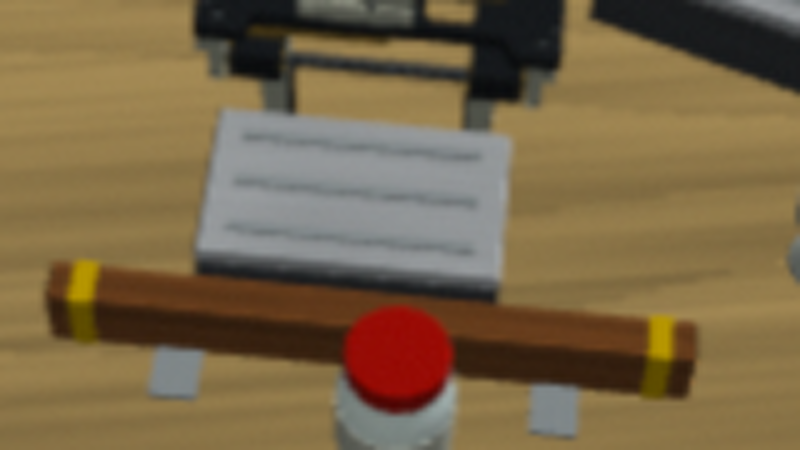

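Force is beginning to rise, so contact is close. I'll press on in small steps.

{"fn": "arm_command", "kwargs": {"rot": [[0,0,0],[0,0,0],[0,0,0]], "dp": [[-0.001,0,0],[-0.0015,0,0],[-0.0015,0,0]], "fingers": [1,1,1]}}

```text
t: 8.95
tool_pos: [0.5674, -0.0254, 0.031]
eef_rot: [[-0.98, 0.198, -0.001], [0.198, 0.98, -0.001], [0.001, -0.001, -1.0]]
wrist_force: [-13.9, 0.8, 8.5]
finger_gap: 0.999
```

{"fn": "arm_command", "kwargs": {"rot": [[0,0,0],[0,0,0]], "dp": [[-0.0015,0,0],[-0.002,0,0]], "fingers": [1,1]}}

```text
t: 9.15
tool_pos: [0.5673, -0.0254, 0.031]
eef_rot: [[-0.98, 0.198, -0.006], [0.198, 0.98, -0.001], [0.006, -0.002, -1.0]]
wrist_force: [-18.1, 1.9, 11.2]
finger_gap: 1.001
```

```bash
python3 - <<'E'
from h import *
s=env.read_state();print(s['moment'],s['tool_pos'])
im=status('9',(253,240))
E
```

```text
[0.59885788 2.80342986 0.21623685] [ 0.5673205  -0.02542914  0.03095938]
t 9.15 TCP [ 0.5673 -0.0254  0.031 ] F [-18.1   1.9  11.2]
tin world [619.9 -43.6] size [102.3 159.1] ang rel rail 0.3 px [251. 239.] uv [-59.6 -13.7]
 finger L uv [-114.8   48.6] along tin 62.5 behind near side 7.0
 finger R uv [-114.6  -61.4] along tin -47.5 behind near side 7.2
[-12.  66.] [-108.   66.] [-107.  -94.] [-11. -93.]
```

The tin is firm against the rail at 18 N, and the moment is nearly balanced. Retreating.

{"fn": "arm_command", "kwargs": {"rot": [[0,0,0],[0,0,0],[0,0,0],[0,0,0],[0,0,0],[0,0,0],[0,0,0],[0,0,0],[0,0,0],[0,0,0]], "dp": [[0.002,0,0],[0.006,0,0],[0.012,0,0],[0.02,0,0],[0.03,0,0],[0.04,0,-0.005],[0.055,0,-0.02],[0.075,0,-0.045],[0.1,0,-0.075],[0.12,0,-0.11]], "fingers": [1,1,1,1,1,1,1,1,1,1]}}

```text
t: 10.2
tool_pos: [0.4478, -0.0012, 0.1414]
eef_rot: [[-0.98, 0.198, -0.008], [0.198, 0.98, -0.0], [0.008, -0.002, -1.0]]
wrist_force: [1.1, -0.3, 0.5]
finger_gap: 1.003
```

{"fn": "arm_command", "kwargs": {"rot": [[0,0,0],[0,0,0],[0,0,0],[0,0,0],[0,0,0],[0,0,0],[0,0,0],[0,0,0],[0,0,0],[0,0,0]], "dp": [[0,0.01,-0.02],[0,0.03,-0.05],[0,0.06,-0.08],[0,0.09,-0.1],[0,0.13,-0.11],[0,0.17,-0.11],[0,0.21,-0.11],[0,0.25,-0.11],[0,0.28,-0.11],[0,0.3,-0.11]], "fingers": [1,1,1,1,1,1,1,1,1,1]}}

```text
t: 11.2
tool_pos: [0.5072, 0.295, 0.2504]
eef_rot: [[-0.981, 0.196, -0.009], [0.196, 0.981, -0.0], [0.008, -0.002, -1.0]]
wrist_force: [0.4, -0.6, -0.1]
finger_gap: 0.998
```

```bash
python3 - <<'E'
from h import *
im=status('10',(253,240))
r,im2,cal=look('t10',(255,150)); c,sz,a,px=r; print('top',c,sz,a-78.5,px,'uv',tuv(c/1000))
cs=env.calibration('scene')
cv2.imwrite('pics/c10.png',cv2.resize(im2[90:220,150:360],None,fx=3.8,fy=3.8,interpolation=cv2.INTER_CUBIC))
cv2.imwrite('pics/c10s.png',cv2.resize(im[200:290,180:340],None,fx=5,fy=5,interpolation=cv2.INTER_CUBIC))
cv2.imwrite('pics/c10d.png',cv2.resize(np.hstack([im2,im]),None,fx=.78,fy=.78))
E
```

```text
t 11.2 TCP [0.5072 0.295  0.2504] F [ 0.4 -0.6 -0.1]
tin world [622.3 -44. ] size [ 97.4 159.1] ang rel rail 0.3 px [251. 239.] uv [-57.1 -13.7]
 finger L uv [-237.6  350.6] along tin 365.0 behind near side 130.9
 finger R uv [-237.3  240.6] along tin 255.0 behind near side 131.0
[-9. 67.] [-105.   66.] [-105.  -94.] [ -9. -93.] 
top [620.69366455 -40.92398071] [98.11109161376953, 159.9979248046875] 0.14209747 [258.02218115 151.18176217] uv [-59.31019169 -10.96873165]
```

View pics/c10.png

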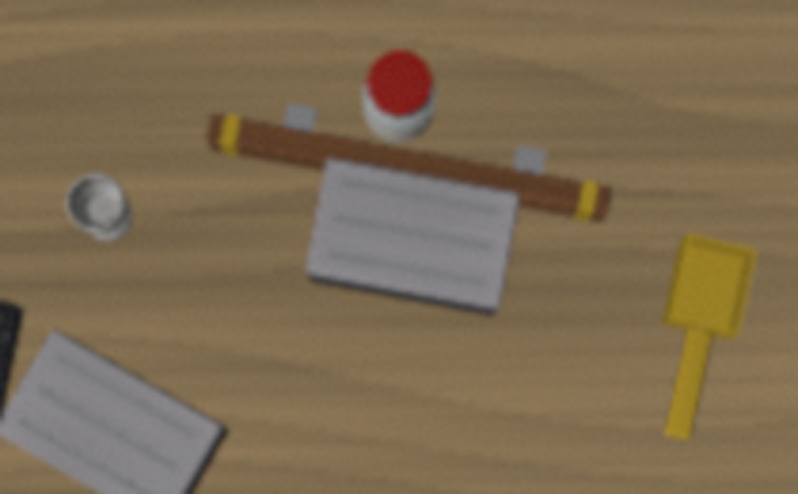

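View pics/c10s.png

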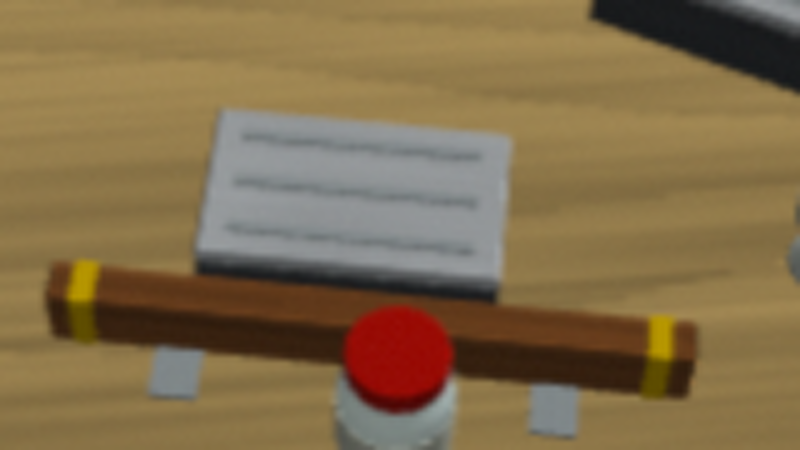

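View pics/c10d.png

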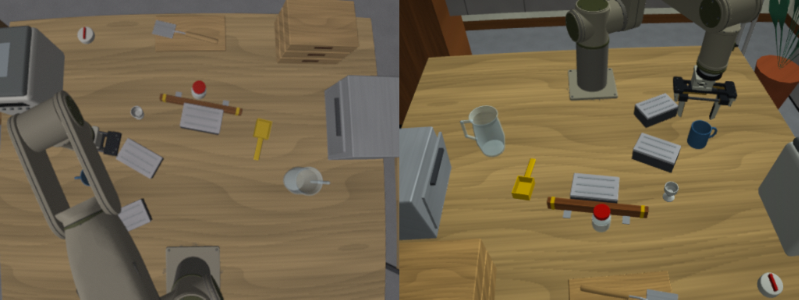

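The tin lies flat against the rail, between the stripes at crop columns 230 and 589. The neighbours stand where they were and the gripper is clear, so I'm handing in.

```bash
python3 -c "
from plant import env
print(env.sign_off())"
```

```text
the job is handed in; nothing more can be done
None
```

The loaf tin farthest to the robot's right now has a long side flat against the rail's near face, between the two yellow stripes. I handed the job in at about 11 s of the 51 s allowed. Sign-off gives no verdict.

**How it was done:** I pushed the tin's near long side close to its left end with the outside of the left finger, which turned it about 42°. Once both fingers were on that side, I pushed it straight to the rail until it stopped, pressing to about 18 N. Then I backed off and raised the gripper clear. It was never gripped or lifted.

**Last checks:**

| Check | Top camera | Scene camera | Expected |
|---|---|---|---|
| Angle to the rail | 0.1° | 0.3° | 0° |
| Tin centre from the rail's centre line | 59 mm | 57 mm | 60 mm |
| Tin centre along the rail | −11 mm | −14 mm | within ±65 mm |

- **Disagreement:** the cameras differ by 2–3 mm, about the calibration error. I took the tin's stop and the force rise as the proof of contact.
- **Stripes:** by the scene camera, the worse case, the tin spans about −94 to +67 mm, inside the stripes' ±145 mm.
- **Other things:** the pictures show them where they were. I compared pixel positions only for the yeast jar and judged the rest by eye.

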